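Hold a shaker's sprung clamp arm open at its stop

TASK

On the microplate shaker, slide the blue lock block outwards, away from the yellow clamp arm, to its end stop so that the arm is freed. Then swing the yellow arm off the plate, away from the robot, against its spring all the way to its stop, and finish while still holding it there with the fingers, so that a colleague can lift the plate out: do not let go at the end. Leave the plate in its nest and everything else on the bench where it stands.

Things in the scene. Friction and masses are not known exactly. Their poses are not given: they have to be found in the camera images.
- shaker: White microplate shaker fixed to the bench ahead of the robot, 220 (x) x 300 (y) mm, aluminium deck 75 mm high. Origin: centre of its underside, on the bench; x from its front (display side, roughly facing the robot, turned up to 0.4 rad) to its back, y to its left, z up. 'Shaker frame' below: metres from this origin along these axes.
- lock (a joint): Blue upright lock block, 18 (shaker x) x 22 (shaker y) mm, 80 to 122 mm above the bench. Value: slide in m along shaker +y, away from the arm: 0 locked, 0.040 released at its end stop; starts at 0 to 0.010. Takes about 1.5 N, stays where left. Its steel tongue (94 to 102 mm high, 59 mm from block centre to -y) blocks the clamp arm's swing until slid out over 20 mm.
- lock_grip (a point): Point on the axis of the blue lock block, 15 mm below its top, 107 mm above the bench. At joint value 0 it is at shaker frame (-0.007, 0.087, 0.107); it moves along shaker +y with the lock. Pinch the block from above across shaker x (18 mm wide), or push it.
- gate (a joint): Clamp arm hinge, vertical axis, rad: 0 = arm across the plate along shaker +y (rest, as it starts); grows as the free end swings towards shaker +x (away from the robot, clockwise from above); 1.2 = at its stop. A spring drives it back to 0: push at the red knob about 3.5 N at 0, growing to 8.5 N at the stop. Let go, it snaps back.
- clamp_arm: Yellow flat clamp arm 14 mm wide, 93 to 103 mm above the bench, 3 mm over the plate, free end 163 mm from the hinge axis. It carries an upright round red knob, 16 mm diameter, 120 mm from the hinge axis, top 148 mm above the bench. Origin on the hinge axis, 98 mm above the bench; y along the arm to the free end, z up. Turns with joint gate.
- red_knob (a point): Point on the axis of the red knob, 20 mm below its top, 128 mm above the bench: pinch the knob from above or push it here. At gate = 0 it is at shaker frame (-0.020, 0.005, 0.128); it travels on a circle of 120 mm radius about point hinge_axis.
- hinge_axis (a point): Point on the vertical hinge axis of the clamp arm, 100 mm above the bench, at shaker frame (-0.020, -0.115, 0.100). The black rubber stop that the arm meets at 1.2 rad stands on the deck at shaker frame (0.077, -0.089), 30 x 8 mm, its top 103 mm above the bench.
- nest (a point): Centre of the plate's nest on the deck, 75 mm above the bench, at shaker frame (-0.020, -0.025, 0.075) m. Its black corner fences are 6 mm high.
- plate: Loose clear 24-well plate 85.5 x 127.8 x 14.2 mm, 90 g, lying in the nest under the clamp arm, 1 mm loose in the fences. Origin: centre of its underside. It must stay in the nest.
- tip_box: Orange tip box 85 x 120 x 63 mm, loose, beyond the shaker. Origin: centre of underside. Leave alone.
- tube_rack: Green tube rack 65 x 120 x 53 mm, loose, to the right (-y) of the shaker. Origin: centre of underside. Leave alone.
- jar_near: Glass jar with steel cap, 60 mm diameter, 100 mm tall, loose, to the left (+y) of the shaker. Origin: centre of underside. Leave alone.
- jar_far: Glass jar with white cap, 72 mm diameter, 130 mm tall, loose, beyond the shaker. Origin: centre of underside. Leave alone.
- tape_dispenser: Black tape dispenser 65 x 140 x 87 mm, loose, beyond the shaker. Origin: centre of underside. Leave alone.
- marker: Yellow and blue marker 130 x 13 x 12 mm lying on the bench to the left. Origin: centre of underside. Leave alone.
There are look-alikes about, which are no part of the job. There is more than one size of the plate; the job needs the smallest.

How it is judged:
By the outcome, as a careful person would: the job done as asked, in the order asked, and still so for the second after the job is handed in, while the arm keeps its last pose, push and grip.
It also fails if it takes over 42 s, if anything falls off the work surface, if the arm or the gripper's body presses on something with over 40 N, if the wrist force passes 120 N, or if a joint passes its speed limit or range.

ROBOT

A 6-joint arm with a two-finger parallel gripper is mounted at the origin on the work surface. World frame = base frame: x ahead of the robot, y to its left, z up, the work surface at z = 0. Lengths are in m, angles in rad, forces in N, time in s.
With the tool pointing down it reaches from about 0.4 to 0.825 m from the base axis. Payload 7 kg.
Tool frame: the origin (TCP) lies on the centre line of the jaws, within the pads' length; the fingertips stand 19 mm ahead of it and the grasp point (between the pads) is the TCP; z points along the fingers, y is the line along which they close (so a half turn about z gives the same grasp; the last joint's range is limited). The gripper opens to 88 mm and grips with 3 to 60 N. Pads are 19 mm wide; open, the fingers measure 130 mm over their backs; the gripper's body (78 mm by 193 mm) begins 47 mm behind the grasp point.
Start: joints at [-1.011, 0.359, 0.012, 0, -1.224, -0.288], TCP at [0.181, -0.65, 0.218] pointing down, gripper open.
Joint ranges: [-3.07, 3.07], [-1.43, 2.12], [-1.02, 1.25], [-3.03, 1.67], [-3.05, -0], [-3.03, 3.03]. Speed limits (rad/s): [2.39, 2.39, 3.01, 3.14, 3.14, 3.14].

INTERFACE

Orientations are given as [roll, pitch, yaw] about the fixed x, y, z axes, in that order (R = Rz(yaw) Ry(pitch) Rx(roll)).
In Python, from station import arm, imaging, models gives the robot as it stands.
- The arm moves only by the tool play_rows, never from a script. Its arguments are lists of equal length, an entry for each row: "travel": the shift along the tool's x, y, z in units of 25 mm (1.0 is 25 mm), a list of three; "twist": the turn about the tool's z in units of 0.15 rad (1.0 is 0.15 rad). A call has 1 to 8 rows; each row shifts and turns the commanded pose from where the row before left it, along the tool's axes as they then stand; what a row does not reach is not made up. A row lasts 1/8 s, in which the tool goes at most 62.5 mm and 10.7 degrees, less where a joint would pass 70% of its speed; a pose out of reach is approached as far as the arm can. A call with a number of a shift or a turn outside -1 to 1 is refused whole. A call with a gripper value outside its range is refused whole. "fingers" is the opening, from 0 (shut) to 1 (fully open), set as the call begins (left out, the last holds). The fingers move at their own pace and stop on an object; "newtons" is the grip in N (left out, the last holds). Time passes only in rows, so rows that do not move let the fingers close. It gives the time, the measured TCP pose, the force, the opening and the grip force at its end, in the units of the state.
- arm.get_state(): the state, without advancing time (a new reading comes with each control period).
- imaging.grab_frame(name): name is "scene" or "top"; returns a dict with "pixels" (480x640x3 uint8, red, green, blue), "fx", "fy", "cx", "cy" (pixels), "R" (3x3) and "t" (3): a world point X has camera coordinates R X + t. Camera axes: x right, y down, z forward; pixel columns grow to the right and rows downward; lengths in m; the calibration is good to about 2 mm. A picture is of the moment at which its call begins. There is no depth.
- arm.job_done(): hands the job in; it is judged then, once.
Trained networks look in the newest picture that a camera, given by its name, has taken for a name from the list of things; names that differ only in an ending like _2 or _b are one class to them, and where a whole thing is asked for, a point or a joint stands for the part that bears it (a point fixed in the world has none). Each returns a list of dicts, best first, with "confidence" (0 to 1); they miss things now and then, are a little off and sometimes report something else, mostly with a low value. They report only what shows in the picture. A call takes as long as a camera call. They do not tell look-alikes from the thing itself.
- models.boxes_of(name, camera): "extent" ([centre column, centre row, width, height] in pixels, round what is visible of it).
- models.silhouettes(name, camera): "pixels" (480x640 bool, what is visible of it) and "extent" ([centre column, centre row, width, height] in pixels, round what is visible of it).
The state is a dict: "t": time; "q": joint angles; "qd": joint speeds; "joint_efforts": joint torques, N m; "eef_pos": TCP position; "ee_rot": TCP orientation; "force": force on the tool from outside, world axes, zero at the start; "moment": the same for the moment, N m; "width": finger opening in m; "gripper_force": force on a finger pad.
Only numpy, scipy, OpenCV 4.12 (cv2) and the standard library are available. Lean on these libraries where they do the work, as an engineer would, in place of code of your own. Each camera call takes 0.05 s, during which the arm holds its last target. There are 200 camera calls.

## Working session

There is one attempt and no reset: what is moved stays moved. The work goes in short steps, Python scripts to look and compute and a tool call to move; the robot and the scene stay as the last step left them, time stands still between calls to the robot, and variables do not carry over. Pictures are saved under pics/ and viewed, at most 10 in all, crops included, and the job is handed in when it is done.

Besides the shell and the picture viewer there is one more tool, called after "Emit:" as name([rows], argument=value, ...), one row to a line, values as JSON. play_rows: Moves the arm, as the interface text tells. Shifts and turns lie within -1 to 1; 1 stands for 25 mm of shift or 0.15 rad of turn. Its arguments: {"type":"object","properties":{"travel":{"type":"array","items":{"type":"array","items":{"type":"number"}}},"twist":{"type":"array","items":{"type":"number"}},"fingers":{"type":"number"},"newtons":{"type":"number"}},"required":["travel","twist"]}

```bash
mkdir -p pics; python3 - <<'E'
from station import arm, imaging, models
import cv2
for n in("scene","top"):
    f=imaging.grab_frame(n); cv2.imwrite(f"pics/{n}0.png",f["pixels"][:,:,::-1])
    print(n,f["fx"],f["fy"],f["cx"],f["cy"],f["R"],f["t"])
    for k in("lock","red_knob","clamp_arm","shaker","plate"):
        print(k,[([round(float(v)) for v in d["extent"]],round(d["confidence"],2)) for d in models.boxes_of(k,n)][:4])
s=arm.get_state();print(s)
E
```

```text
scene 524.4828802682183 524.4828802682183 317.40976168135063 232.7990399643709 [[-0.65646608  0.75432762 -0.00649126]
 [ 0.59158553  0.50945975 -0.62488185]
 [-0.4680586  -0.41405387 -0.78069235]] [ 0.28758355 -0.22818891  1.62384522]
lock [([273, 199, 38, 46], 0.73), ([289, 229, 15, 27], 0.5)]
red_knob [([273, 202, 28, 43], 0.8)]
clamp_arm [([273, 198, 37, 45], 0.7)]
shaker [([276, 229, 129, 112], 0.84)]
plate [([384, 279, 66, 69], 0.84), ([266, 136, 36, 41], 0.64), ([275, 209, 46, 42], 0.56)]
top 588.1106190037261 588.1106190037261 307.79636179424983 238.65411235043052 [[ 0.00407615 -0.99993567  0.01058472]
 [-0.99667655 -0.00492358 -0.08131185]
 [ 0.08135873 -0.0102181  -0.9966325 ]] [0.01507627 0.48906633 1.78147851]
lock []
red_knob [([362, 247, 61, 26], 0.53)]
clamp_arm [([362, 248, 60, 23], 0.57)]
shaker [([348, 238, 117, 100], 0.92)]
plate [([450, 325, 63, 62], 0.97), ([246, 263, 65, 55], 0.96), ([356, 247, 48, 40], 0.8), ([316, 150, 37, 36], 0.19)]
{'t': 0.6, 'q': array([-1.01089941e+00,  3.58566202e-01,  1.18863825e-02, -1.58585223e-05,
       -1.22408892e+00, -2.88078080e-01]), 'qd': array([ 1.86190593e-05, -1.71701431e-03,  9.00610520e-04,  1.17568066e-03,
       -2.67549612e-04,  2.91504767e-04]), 'joint_efforts': array([ 1.02438677e-03, -5.81992364e+01,  2.93180144e+01,  6.99957222e+00,
        1.24549423e-02, -2.24441180e-05]), 'eef_pos': array([ 0.1811909 , -0.65019735,  0.21797432]), 'ee_rot': array([-3.14157044e+00,  2.21381629e-05, -2.86977921e+00]), 'force': array([ 0.44950874,  0.46120495, -0.20883606]), 'moment': array([ 0.07365167, -0.00455711,  0.05737837]), 'gripper_force': 0.0, 'width': 0.08742039289768737}
```

```bash
python3 - <<'E'
import cv2
a=cv2.imread("pics/top0.png")[170:310,260:460]; cv2.imwrite("pics/topc.png",cv2.resize(a,None,fx=4,fy=4,interpolation=cv2.INTER_CUBIC))
a=cv2.imread("pics/scene0.png")[150:300,190:370]; cv2.imwrite("pics/scc.png",cv2.resize(a,None,fx=4,fy=4,interpolation=cv2.INTER_CUBIC))
E
```

```text
(no output)
```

View pics/topc.png

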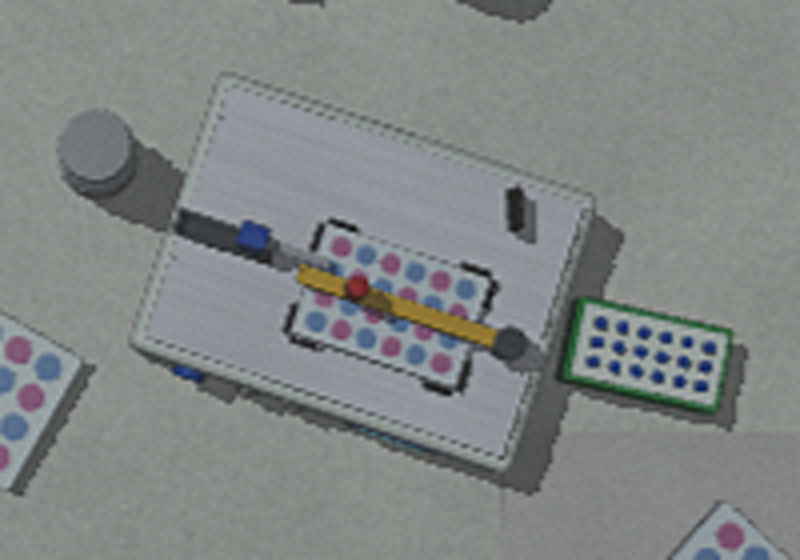

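View pics/scc.png

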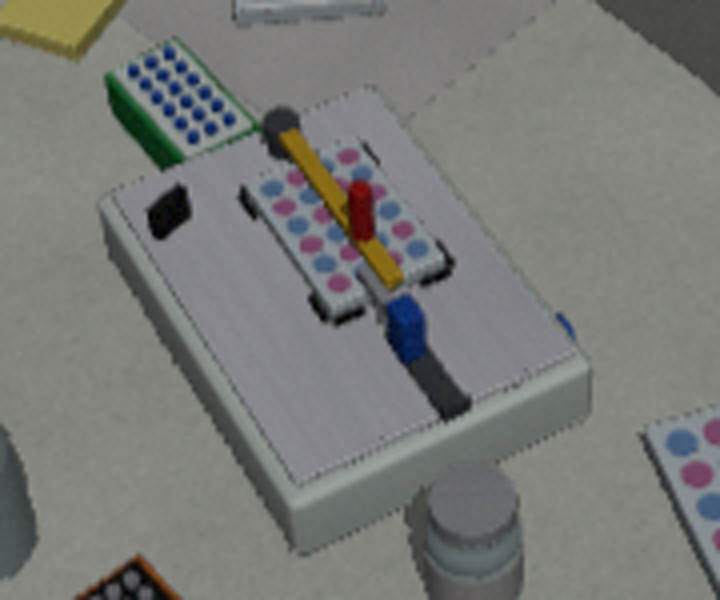

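View pics/top0.png

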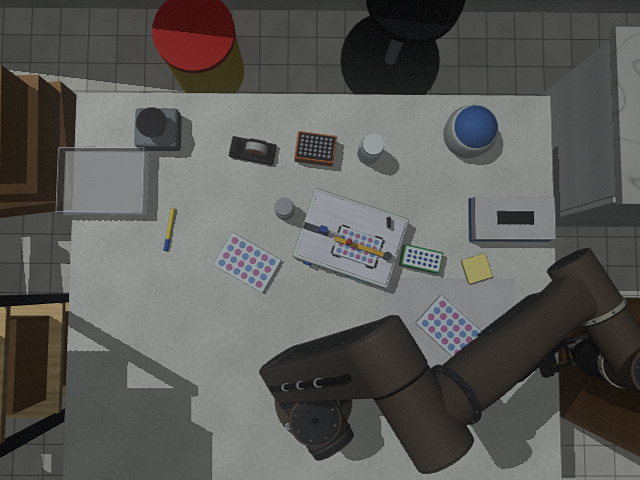

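```bash
cat > fit.py <<'E'
import numpy as np
from scipy.optimize import least_squares
from station import imaging
C={n:imaging.grab_frame(n) for n in("scene","top")}
def proj(n,X):
    f=C[n];c=f["R"]@X+f["t"];return np.array([f["fx"]*c[0]/c[2]+f["cx"],f["fy"]*c[1]/c[2]+f["cy"]])
def W(p,X):
    c,s=np.cos(p[2]),np.sin(p[2]);return np.array([p[0]+c*X[0]-s*X[1],p[1]+s*X[0]+c*X[1],X[2]])
def unc(n,u,v):
    return np.array([(260 if n=="top" else 190)+(u-1.5)/4,(170 if n=="top" else 150)+(v-1.5)/4])
E
python3 - <<'E'
from fit import *
K=(-.02,.005,.148)
obs=[("top",(.11,.15,.075),225,76),("top",(.11,-.15,.075),592,203),("top",(-.11,-.15,.075),507,468),("top",(-.11,.15,.075),135,345),
("top",K,357,284),("scene",K,360,184),
("scene",(.11,.15,.075),297,485),("scene",(.11,-.15,.075),102,203),("scene",(-.11,-.15,.075),367,88),("scene",(-.11,.15,.075),587,365)]
L=[("top",254,233),("scene",406,306)]
def r(p):
    o=[proj(n,W(p,X))-unc(n,u,v) for n,X,u,v in obs]
    o+=[proj(n,W(p,(-.007,.087+p[3],.122)))-unc(n,u,v) for n,u,v in L]
    return np.concatenate(o)
s=least_squares(r,[.55,0,-.3,.005],loss="soft_l1",f_scale=1);p=s.x
print(p,r(p).reshape(-1,2).round(1).tolist())
for n,X in(("lock",(-.007,.087+p[3],.107)),("lockend",(-.007,.127,.107)),("knob",(-.02,.005,.128)),("hinge",(-.02,-.115,.1))):print(n,W(p,X).round(4))
E
```

```text
[ 0.48949845 -0.10841768 -0.31696769 -0.00157187] [[-1.8, -2.0], [1.9, -2.2], [0.6, 1.8], [-2.7, 0.5], [-0.3, 0.5], [-0.4, 1.2], [-1.9, 5.0], [-3.3, -3.1], [1.6, -3.8], [2.8, -2.1], [-0.3, 0.9], [-0.6, 0.3]]
lock [ 0.5095 -0.0251  0.107 ]
lockend [0.5224 0.0144 0.107 ]
knob [ 0.4721 -0.0974  0.128 ]
hinge [ 0.4347 -0.2115  0.1   ]
```

```bash
cat > pose.py <<'E'
from fit import *
K=(-.02,.005,.148)
obs=[("top",1,1,225,76),("top",1,-1,592,203),("top",-1,-1,507,468),("top",-1,1,135,345),
("scene",1,1,297,485),("scene",1,-1,102,203),("scene",-1,-1,367,88),("scene",-1,1,587,365)]
P=[("top",K,357,284),("scene",K,360,184),("top",(-.02,.048,.103),300,275),("scene",(-.02,.048,.103),393,281)]
L=[("top",254,233),("scene",406,306)]
def r(p):
    o=[proj(n,W(p,(.11*a-p[4]*a,.15*b-p[4]*b,.075)))-unc(n,u,v) for n,a,b,u,v in obs]
    o+=[2*(proj(n,W(p,X))-unc(n,u,v)) for n,X,u,v in P]
    o+=[proj(n,W(p,(-.007,.087+p[3],.122)))-unc(n,u,v) for n,u,v in L]
    return np.concatenate(o)
p=least_squares(r,[.55,0,-.3,.005,0],loss="soft_l1",f_scale=1).x
E
python3 - <<'E'
from pose import *
from station import arm
print(p,r(p).reshape(-1,2).round(1).tolist())
T=arm.get_state()["eef_pos"];yaw=p[2]-np.pi/2
R=np.array([[np.cos(yaw),np.sin(yaw),0],[np.sin(yaw),-np.cos(yaw),0],[0,0,-1]])
for n,X in(("lock",(-.007,.087+p[3],.107)),("lockend",(-.007,.127,.107)),("knob",(-.02,.005,.128)),("hinge",(-.02,-.115,.1))):
    w=W(p,X);print(n,w.round(4),(R.T@(w-T)/.025).round(2))
print("twist",-(yaw+2.86978)/.15)
E
```

```text
[ 4.88606490e-01 -1.09501950e-01 -3.16791835e-01 -3.45319565e-04
  6.12346475e-03] [[-0.2, 0.8], [-0.3, -0.6], [-0.3, -0.5], [0.3, -0.5], [-0.8, 1.6], [-0.3, -2.9], [0.6, -2.0], [-0.7, -3.2], [0.1, 1.6], [-1.0, 1.6], [-1.8, -0.8], [0.6, -1.8], [-0.3, 1.1], [-0.4, 0.2]]
lock [ 0.5089 -0.025   0.107 ] [-27.85  -4.67   4.44]
lockend [0.5215 0.0134 0.107 ] [-29.46  -4.67   4.44]
knob [ 0.4712 -0.0985  0.128 ] [-24.58  -4.15   3.6 ]
hinge [ 0.4338 -0.2125  0.1   ] [-19.78  -4.15   4.72]
twist -6.547945589335651
```

Emit:
play_rows([
  [0, 0, 0],
  [0, 0, 0],
  [0, 0, 0],
  [0, 0, 0],
  [0, 0, 0],
  [0, 0, 0],
  [0, 0, 0],
  [-0.9, -0.2, 0],
], twist=[-0.935, -0.935, -0.935, -0.935, -0.935, -0.935, -0.935, 0], fingers=0.55, newtons=15)

```text
t: 1.8
eef_pos: [0.1924, -0.6308, 0.2174]
ee_rot: [3.141, 0.0, -1.887]
force: [0.4, 0.4, -0.0]
width: 0.0483
gripper_force: 0.0
```

Emit:
play_rows([
  [-1, -0.17, 0],
  [-1, -0.17, 0],
  [-1, -0.17, 0],
  [-1, -0.17, 0],
  [-1, -0.17, 0],
  [-1, -0.17, 0],
  [-1, -0.17, 0],
  [-1, -0.17, 0],
], twist=[0, 0, 0, 0, 0, 0, 0, 0])

```text
t: 2.8
eef_pos: [0.288, -0.4502, 0.2181]
ee_rot: [-3.141, -0.0, -1.888]
force: [0.8, 0.4, 0.3]
width: 0.0484
gripper_force: 0.0
```

Emit:
play_rows([
  [-1, -0.17, 0],
  [-1, -0.17, 0],
  [-1, -0.17, 0],
  [-1, -0.17, 0],
  [-1, -0.17, 0],
  [-1, -0.17, 0],
  [-1, -0.17, 0],
  [-1, -0.17, 0],
], twist=[0, 0, 0, 0, 0, 0, 0, 0])

```text
t: 3.8
eef_pos: [0.3827, -0.2708, 0.2182]
ee_rot: [-3.141, 0.0, -1.888]
force: [0.3, -0.2, 0.4]
width: 0.0478
gripper_force: 0.0
```

Emit:
play_rows([
  [-1, -0.17, 0],
  [-1, -0.17, 0],
  [-1, -0.17, 0],
  [-1, -0.17, 0],
  [-1, -0.17, 0],
  [-1, -0.17, 0],
  [-1, -0.17, 0],
  [-1, -0.17, 0],
], twist=[0, 0, 0, 0, 0, 0, 0, 0])

```text
t: 4.8
eef_pos: [0.4774, -0.0914, 0.2182]
ee_rot: [-3.141, 0.0, -1.888]
force: [0.3, 0.1, 0.7]
width: 0.0481
gripper_force: 0.0
```

Emit:
play_rows([
  [-1, -0.13, 0],
  [-1, -0.13, 0],
  [-0.95, -0.13, 0],
  [0, 0, 0.8],
  [0, 0, 0.8],
  [0, 0, 0.8],
  [0, 0, 0],
  [0, 0, 0],
], twist=[0, 0, 0, 0, 0, 0, 0, 0])

```text
t: 5.8
eef_pos: [0.5099, -0.025, 0.1588]
ee_rot: [-3.141, 0.0, -1.888]
force: [0.7, 0.1, 0.0]
width: 0.0483
gripper_force: 0.0
```

```bash
python3 - <<'E'
from pose import *
import cv2
from station import arm
s=arm.get_state();print(s["eef_pos"],s["ee_rot"])
a=[cv2.resize(C["top"]["pixels"][190:270,290:390],None,fx=4,fy=5),cv2.resize(C["scene"]["pixels"][170:270,230:330],None,fx=4,fy=4)]
cv2.imwrite("pics/pre.png",np.hstack(a)[:,:,::-1])
E
```

```text
[ 0.5099706  -0.02493884  0.1589463 ] [-3.14022843e+00  7.38116915e-04 -1.88786283e+00]
```

View pics/pre.png

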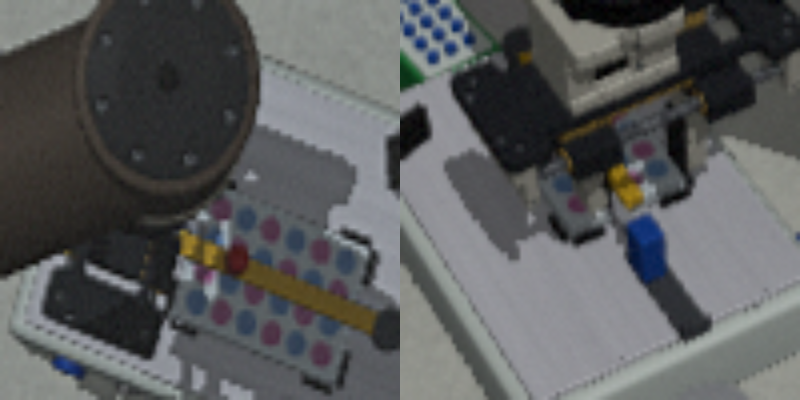

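The crops show the open fingers hovering above the lock block (scene crop about (645,250)), one on either side of it in shaker x; the way down is clear.

Emit:
play_rows([
  [0, 0, 0.7],
  [0, 0, 0.7],
  [0, 0, 0.64],
  [0, 0, 0],
], twist=[0, 0, 0, 0])

```text
t: 6.4
eef_pos: [0.5089, -0.0252, 0.1067]
ee_rot: [3.141, -0.001, -1.888]
force: [0.2, -1.5, 0.1]
width: 0.0488
gripper_force: 0.0
```

Emit:
play_rows([
  [0, 0, 0],
  [0, 0, 0],
  [0, 0, 0],
  [0, 0, 0],
], twist=[0, 0, 0, 0], fingers=0, newtons=12)

```text
t: 6.9
eef_pos: [0.509, -0.0251, 0.1074]
ee_rot: [3.141, 0.0, -1.888]
force: [-1.9, 1.4, 3.5]
width: 0.0177
gripper_force: 12.0
```

Emit:
play_rows([
  [-0.5, 0, 0],
  [-0.5, 0, 0],
  [-0.5, 0, 0],
  [-0.1, 0, 0],
  [0, 0, 0],
], twist=[0, 0, 0, 0, 0])

```text
t: 7.52
eef_pos: [0.5216, 0.013, 0.1073]
ee_rot: [3.141, -0.001, -1.887]
force: [-3.5, -1.5, 6.2]
width: 0.0178
gripper_force: 12.0
```

Emit:
play_rows([
  [-0.1, 0, 0],
  [0, 0, 0],
], twist=[0, 0])

```text
t: 7.78
eef_pos: [0.5217, 0.0135, 0.1073]
ee_rot: [3.14, -0.004, -1.887]
force: [-2.5, -11.4, 7.3]
width: 0.0179
gripper_force: 12.0
```

Emit:
play_rows([
  [0, 0, 0],
  [0, 0, 0],
  [0, 0, 0],
  [0, 0, -1],
  [0, 0, -1],
  [0, 0, -1],
  [0, 0, -0.2],
  [0, 0, 0],
], twist=[0, 0, 0, 0, 0, 0, 0, 0], fingers=0.5)

```text
t: 8.78
eef_pos: [0.5225, 0.0155, 0.1867]
ee_rot: [3.142, 0.0, -1.888]
force: [0.2, 0.2, -0.7]
width: 0.044
gripper_force: 0.0
```

Emit:
play_rows([
  [1, 0.1, 0],
  [1, 0.1, 0],
  [1, 0.1, 0],
  [1, 0.1, 0],
  [0.97, 0.12, 0],
  [0, 0, 0],
  [0, 0, 0],
], twist=[0, 0, 0, 0, 0, 0, 0])

```text
t: 9.65
eef_pos: [0.4711, -0.099, 0.1865]
ee_rot: [3.141, -0.0, -1.889]
force: [0.6, 0.4, 0.1]
width: 0.0437
gripper_force: 0.0
```

```bash
python3 - <<'E'
from pose import *
import cv2
from station import arm
s=arm.get_state();print(s["eef_pos"],W(p,(-.02,.005,.128)))
a=[cv2.resize(C["top"]["pixels"][190:270,290:390],None,fx=4,fy=5),cv2.resize(C["scene"]["pixels"][170:270,230:330],None,fx=4,fy=4)]
cv2.imwrite("pics/knob.png",np.hstack(a)[:,:,::-1])
E
```

```text
[ 0.47148475 -0.09852112  0.18666828] [ 0.47115929 -0.09852036  0.128     ]
```

View pics/knob.png

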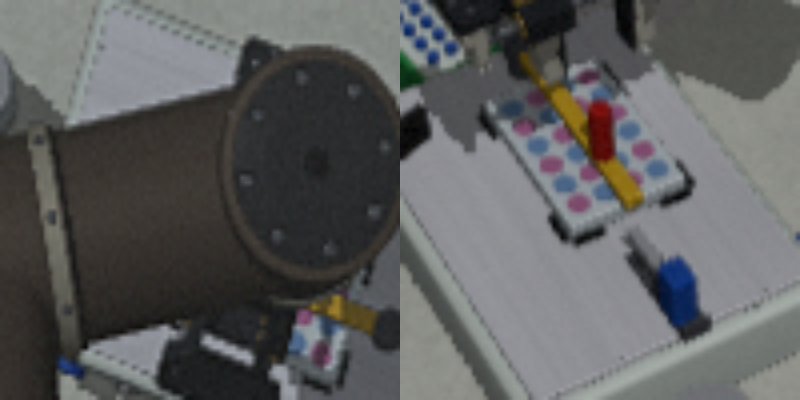

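The lock block now stands at the outer end of its slot with the tongue clear of the arm (scene crop (680,285)), and the knob stands upright at (600,130). Now I grip the knob.

Emit:
play_rows([
  [0, 0, 0.7],
  [0, 0, 0.7],
  [0, 0, 0.6],
  [0, 0, 0.27],
  [0, 0, 0],
], twist=[0, 0, 0, 0, 0])

```text
t: 10.38
eef_pos: [0.4714, -0.0987, 0.1299]
ee_rot: [3.141, -0.001, -1.888]
force: [0.4, 0.5, 1.5]
width: 0.0439
gripper_force: 0.0
```

Emit:
play_rows([
  [0, 0, 0],
  [0, 0, 0],
  [0, 0, 0],
  [0, 0, 0],
], twist=[0, 0, 0, 0], fingers=0, newtons=30)

```text
t: 10.88
eef_pos: [0.4711, -0.0986, 0.1304]
ee_rot: [3.141, 0.0, -1.888]
force: [-2.4, 2.1, 3.7]
width: 0.0144
gripper_force: 30.0
```

Emit:
play_rows([
  [0.0135, -0.36, 0],
  [0.0135, -0.36, 0],
  [0.0135, -0.36, 0],
  [0.0135, -0.36, 0],
  [0.0135, -0.36, 0],
  [0.0135, -0.36, 0],
  [0.0135, -0.36, 0],
  [0.0135, -0.36, 0],
], twist=[0.5, 0.5, 0.5, 0.5, 0.5, 0.5, 0.5, 0.5])

```text
t: 11.88
eef_pos: [0.5285, -0.1398, 0.1303]
ee_rot: [3.14, -0.001, -2.491]
force: [-5.7, 4.1, 6.1]
width: 0.0148
gripper_force: 30.0
```

```bash
cat > gate.py <<'E'
from pose import *
from station import arm
s=arm.get_state();h=W(p,(-.02,-.115,0));d=s["eef_pos"]-h
print(s["t"],s["eef_pos"],"gate",np.pi/2+p[2]-np.arctan2(d[1],d[0]),"r",np.hypot(d[0],d[1]),"yawgate",p[2]-np.pi/2-s["ee_rot"][2],s["force"],s["width"])
E
python3 gate.py
```

```text
11.975 [ 0.52875567 -0.14008413  0.13032531] gate 0.6022603265206954 r 0.11946604080147792 yawgate 0.6030227699957393 [-4.64800755  3.24820577  7.39098739] 0.014825299643836717
```

Gate is near 0.60 and following; the forces are low.

Emit:
play_rows([
  [0.0135, -0.36, 0],
  [0.0135, -0.36, 0],
  [0.0135, -0.36, 0],
  [0.0135, -0.36, 0],
  [0.0135, -0.36, 0],
  [0.0135, -0.36, 0],
  [0.0135, -0.36, 0],
  [0, 0, 0],
], twist=[0.5, 0.5, 0.5, 0.5, 0.5, 0.5, 0.5, 0])

```text
t: 12.98
eef_pos: [0.552, -0.1971, 0.1303]
ee_rot: [3.14, -0.002, -3.015]
force: [-5.3, 6.8, 7.1]
width: 0.0146
gripper_force: 30.0
```

Emit:
play_rows([
  [0.01, -0.18, 0],
  [0.01, -0.18, 0],
  [0, 0, 0],
], twist=[0.25, 0.25, 0])

```text
t: 13.35
eef_pos: [0.5528, -0.2056, 0.1303]
ee_rot: [3.14, -0.001, -3.089]
force: [-4.1, 7.8, 6.3]
width: 0.0144
gripper_force: 30.0
```

```bash
python3 gate.py
```

```text
13.45 [ 0.55281652 -0.20543669  0.13033115] gate 1.194326969905207 r 0.11925186894064886 yawgate 1.2005021198076218 [-3.93163373  8.16844026  6.27344809] 0.014384069958538725
```

Emit:
play_rows([
  [0, -0.08, 0],
  [0, 0, 0],
], twist=[0, 0])

```text
t: 13.7
eef_pos: [0.5529, -0.207, 0.1303]
ee_rot: [3.139, -0.001, -3.088]
force: [-3.7, 9.1, 7.1]
width: 0.0144
gripper_force: 30.0
```

Emit:
play_rows([
  [0, -0.06, 0],
  [0, 0, 0],
], twist=[0, 0])

```text
t: 13.95
eef_pos: [0.5529, -0.2073, 0.1303]
ee_rot: [3.138, -0.001, -3.088]
force: [-5.1, 16.3, 8.2]
width: 0.0147
gripper_force: 30.0
```

```bash
python3 gate.py
```

```text
14.05 [ 0.55293895 -0.20731109  0.13028299] gate 1.210075484137227 r 0.11927707956748086 yawgate 1.2004455942602283 [-5.53106509 15.07243642  8.63668767] 0.014260282479771513
```

Emit:
play_rows([
  [0, -0.02, 0],
  [0, 0, 0],
  [0, 0, 0],
], twist=[0, 0, 0])

```text
t: 14.42
eef_pos: [0.5529, -0.2074, 0.1302]
ee_rot: [3.138, -0.001, -3.088]
force: [-5.2, 18.1, 9.3]
width: 0.0146
gripper_force: 30.0
```

```bash
python3 gate.py; python3 - <<'E'
from fit import *
import cv2
cv2.imwrite("pics/end.png",np.hstack([cv2.resize(C["scene"]["pixels"][150:300,190:340],(400,400)),cv2.resize(C["top"]["pixels"][170:320,260:410],(400,400))])[:,:,::-1])
E
```

```text
14.525 [ 0.55293344 -0.20742446  0.13023268] gate 1.2110231001491005 r 0.11926665422411434 yawgate 1.2003465266218512 [-5.28443453 17.11580501  8.05124582] 0.014320347047435901
```

View pics/end.png

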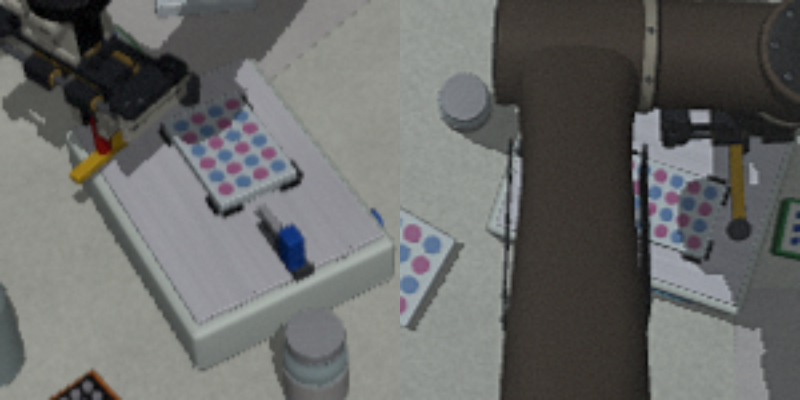

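The yellow arm is off the plate and at its stop (scene crop (100,160)), held by the fingers. The plate sits in its nest at (235,155) and the lock is out at (290,245).

```bash
python3 -c "
from station import arm
print(arm.job_done())"
```

```text
the job is handed in; nothing more can be done
None
```

The job is handed in: the lock is slid out to its end stop, and the yellow arm is against its stop (about 1.2 rad) with the fingers still gripping the red knob; the plate is in its nest and nothing else was touched.

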